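Fill the spacer canister through its funnel mouth and snap its cap on

TASK

Pick up the steel scoop and tip all four spacers from it through the funnel mouth into the canister, then set the scoop back down flat on the bench, clear of the canister. Then take the cap by its knob and press it straight down onto the canister's neck until it clicks home, and keep on pressing after the click: the job finishes with the hand still on the cap's knob, pressing it down firmly (about 10 N), not let go. Leave the tape measure and the glue bottle where they stand.

Things in the scene. Friction and masses are not known exactly. Their poses are not given: they have to be found in the camera images.
- canister: grey plastic canister fixed upright on the bench: round steel foot 96 mm across, tube 52 mm across, neck 71 mm across from 77 mm up to the rim at 100 mm; inside, floor at 10 mm, bore 44 mm. Round the neck four small black sprung teeth, tips at 42 mm radius, 90 to 99.5 mm high, sloped on top, flat below. Origin at the centre of the foot's underside, z up
- mouth (a point): centre of the canister's funnel mouth, level with the rim, 100 mm above the bench; the funnel is 62 mm wide here and narrows to the 44 mm bore within 22 mm. A closed cap's inner top rests on the rim, so that the cap's origin is then 84 mm above the bench and it goes no farther
- cap: loose black snap cap, 91 mm across, 20 mm high, 70 g, with a knob on top; stands on its open side, knob up. Origin at the centre of its lower edge, z up. An inward bead, 78 mm across, in its skirt rides over the canister's teeth: it meets them with the cap's origin about 94 mm up, needs a push of 10 to 18 N, which drops at the click (origin about 89 mm up). It takes up an offset of 4 mm
- cap_knob (a point): point on the axis of the cap's round knob, 42 mm above the cap's lower edge; the knob is 32 mm across and stands from 20 to 50 mm above the lower edge. With the TCP here the fingertips just clear the cap's top
- scoop: loose scoop of sheet steel, a straight channel open in front, 46 mm wide (40 inside), 139 mm long, 160 g, side walls 16 mm high in front, 29 mm behind; floor 3 mm thick, turned up 0.18 rad over the last 20 mm at the spout, so it keeps the spacers while level; tipped spout down by 0.7 rad they slide out. Origin at the centre of its underside; its own -x axis points out of the spout, z up
- scoop_grip (a point): grip point in the scoop's handle, an upright wooden plate across its back end, 12 mm thick (along the scoop's x), 40 mm wide, 76 mm high; this point is at x = +70 mm, y = 0, z = 56 mm from the scoop's origin; the fingers close along the scoop's x axis here
- scoop_lip (a point): middle of the scoop's spout edge, x = -76.5 mm, 6.5 mm above the underside
- spacer1: loose turned steel spacer, a short tube 16 mm across and 12 mm long, 14 g, slippery; starts standing in the scoop; origin at the centre of one end face, z along its axis
- spacer2: loose turned steel spacer, a short tube 16 mm across and 12 mm long, 14 g, slippery; starts standing in the scoop; origin at the centre of one end face, z along its axis
- spacer3: loose turned steel spacer, a short tube 16 mm across and 12 mm long, 14 g, slippery; starts standing in the scoop; origin at the centre of one end face, z along its axis
- spacer4: loose turned steel spacer, a short tube 16 mm across and 12 mm long, 14 g, slippery; starts standing in the scoop; origin at the centre of one end face, z along its axis
- tape_measure: tape measure, 66 x 87 x 64 mm, standing loose on the bench as a bystander; origin at the centre of its underside
- drawer_cabinet: fixed cabinet with three small drawers at the back of the bench, an obstacle only: 125 mm deep, 155 mm wide, 190 mm tall, a roll of masking tape (25 mm high) on top; origin at the centre of its underside
- glue_bottle: glue bottle, 173 mm tall, standing loose as a bystander at the right edge of the bench; origin at the centre of its underside
There are look-alikes about, which are no part of the job. Leave any pink look-alike of the scoop alone.

How it is judged:
On the way, in this order (a step that is already met when the one before it is completed fails the run):
1. all four spacers lie in the canister's bore, below the funnel (horizontal distance between each of spacer1, spacer2, spacer3, spacer4 and canister below 0.03 m and z of spacer1 in the frame of canister between 0 and 0.07 m and z of spacer2 in the frame of canister between 0 and 0.07 m and z of spacer3 in the frame of canister between 0 and 0.07 m and z of spacer4 in the frame of canister between 0 and 0.07 m), for 0.2 s.
2. the scoop stands flat on the bench, let go, with the spacers still in the canister (all of step 1 and height (world z) of scoop below 0.01 m and angle between scoop's own z axis and vertical below 0.1 rad and contact force between the fingers and scoop below 0.2 N), for 0.2 s.
3. the cap has clicked home and is still being pressed down (z of cap in the frame of canister between 0.081 and 0.0862 m and horizontal distance between cap and canister below 0.005 m and angle between cap's own z axis and vertical below 0.06 rad and contact force between cap and canister above 4 N and contact force between the fingers and cap above 4 N), for 0.8 s.
At the end, for the whole second after the job is handed in: All four spacers in the canister (below 70 mm); scoop flat on the bench, released, clear of the canister; cap clicked home (origin 81 to 86.2 mm above the foot, within 5 mm of the axis, tilt under 0.06 rad); fingers still on the cap, pressing it on the canister with over 4 N (all of step 2 and all of step 3 and horizontal distance between scoop_lip and canister above 0.048 m); the arm keeps its last pose, push and grip.
It fails at once if the tape measure was moved more than 40 mm (distance of tape_measure from where it was at the start of the episode above 0.04 m).
It fails at once if the glue bottle was moved more than 40 mm or tipped over (distance of glue_bottle from where it was at the start of the episode above 0.04 m or angle between glue_bottle's own z axis and vertical above 0.5 rad).
It also fails if it takes over 72 s, if anything falls off the work surface, if the arm or the gripper's body presses on something with over 40 N, if the wrist force passes 120 N, or if a joint passes its speed limit or range.

ROBOT

A 7-joint arm with a two-finger parallel gripper is mounted at the origin on a cart in front of the work surface, level with it; the furniture and walls round the work are solid. World frame = base frame: x ahead of the robot, y to its left, z up, the work surface at z = 0. Lengths are in m, angles in rad, forces in N, time in s.
With the tool pointing down it reaches from about 0.35 to 0.775 m from the base axis. Payload 3.1 kg.
Tool frame: the origin (TCP) lies between the finger pads, 19 mm behind the fingertips; this is the grasp point; z points along the fingers, y is the line along which they close (so a half turn about z gives the same grasp; the last joint's range is limited). The gripper opens to 85 mm and grips with 20 to 120 N. Pads are 22 mm wide; open, the fingers measure 114 mm over their backs; the gripper's body (76 mm by 85 mm) begins 54 mm behind the grasp point. The pads swing forward as they close: fully open they stand 13 mm farther back than shut.
Start: joints at [-0.042, 0.311, 0.014, 1.512, -0.004, 1.319, -0.027], TCP at [0.55, 0, 0.25] pointing down, gripper open.
Joint ranges: [-2.7, 2.7], [-0.3, 1.91], [-1.27, 1.3], [0.12, 2.57], [-1.44, 4.58], [0.2, 2.03], [-3.05, 3.05]. Speed limits (rad/s): [2.79, 2.79, 3.14, 3.14, 3.14, 3.14, 3.14].

INTERFACE

Orientations are given as a unit quaternion [x, y, z, w].
In Python, from rig import bot gives the robot as it stands.
- The arm moves only by the tool drive_tool, never from a script. Its argument "targets" is a list of rows, each an object of numbers: "wx", "wy", "wz": the turn, a rotation vector about the tool's x, y, z in units of 8 degrees (1.0 is 8 degrees); "x", "y", "z": the shift along the tool's x, y, z in units of 30 mm (1.0 is 30 mm); "claw": the opening, from -1 (shut) to 1 (fully open). A call has 1 to 10 rows; each row shifts and turns the commanded pose from where the row before left it, along the tool's axes as they then stand; what a row does not reach is not made up. A row lasts 1/10 s, in which the tool goes at most 50 mm and 8.59 degrees, less where a joint would pass 70% of its speed; a pose out of reach is approached as far as the arm can. A call is refused whole if a number of a shift passes 1 or a number of a turn 1, either way. A call with a gripper value outside its range is refused whole. The fingers move at their own pace and stop on an object; the grip force is fixed at half the most. Time passes only in rows, so rows that do not move let the fingers close. It gives the time, the measured TCP pose, the force, the opening and the grip force at its end, in the units of the state.
- bot.read_state(): the state, without advancing time (a new reading comes with each control period).
- bot.grab_frame(name): name is "scene" or "side" or "wrist"; returns the picture (480x640x3 uint8, red, green, blue); there is no depth.
- bot.camera_model(name): a dict with "fx", "fy", "cx", "cy" (pixels), "world_to_cam" (4x4, takes a point from world to camera coordinates). Camera axes: x right, y up, looking along -z (the intrinsics and any distortion apply to the point x, -y, -z); pixel columns grow to the right and rows downward; lengths in m; the calibration is good to about 2 mm. A picture is of the moment at which its call begins: read the wrist's pose just before it. camera_model takes no time and is no camera call; for the wrist camera it gives the pose at the moment of the call.
- bot.job_done(): hands the job in; it is judged then, once.
The state is a dict: "time_s": time; "qpos": joint angles; "dq": joint speeds; "joint_torque": joint torques, N m; "eef_pos": TCP position; "ee_rot": TCP orientation; "ft_force": force on the tool from outside, world axes, zero at the start; "moment": the same for the moment, N m; "width": finger opening in m; "grasp_force": force on a finger pad.
Only numpy, scipy, OpenCV 4.12 (cv2) and the standard library are available. Lean on these libraries where they do the work, as an engineer would, in place of code of your own. Each camera call takes 0.05 s, during which the arm holds its last target. There are 200 camera calls.

## Working session

There is one attempt and no reset: what is moved stays moved. The work goes in short steps, Python scripts to look and compute and a tool call to move; the robot and the scene stay as the last step left them, time stands still between calls to the robot, and variables do not carry over. Pictures are saved under pics/ and viewed, at most 10 in all, crops included, and the job is handed in when it is done.

Besides the shell and the picture viewer there is one more tool, called after "Request:" by a JSON object that holds its "fn" and its "kwargs", one argument or row to a line. drive_tool: Moves the arm, as the interface text tells. Its arguments: {"type":"object","properties":{"targets":{"type":"array","items":{"type":"object","properties":{"wx":{"type":"number"},"wy":{"type":"number"},"wz":{"type":"number"},"x":{"type":"number"},"y":{"type":"number"},"z":{"type":"number"},"claw":{"type":"number"}}}}},"required":["targets"]}

```bash
mkdir -p pics; ls; python3 - <<'E'
from rig import bot
import cv2,numpy as np
for n in("scene","side"):
    im=bot.grab_frame(n); cv2.imwrite(f"pics/{n}0.png",im[:,:,::-1]); m=bot.camera_model(n); print(n,{k:(np.round(v,3).tolist() if not isinstance(v,str) else v) for k,v in m.items()})
s=bot.read_state(); print(s)
E
```

```text
pics
scene {'fx': 621.348, 'fy': 621.348, 'cx': 315.197, 'cy': 244.423, 'world_to_cam': [[-0.655, -0.755, 0.017, 0.487], [0.564, -0.475, 0.676, -0.303], [-0.502, 0.452, 0.737, -1.284], [0.0, 0.0, 0.0, 1.0]]}
side {'fx': 534.905, 'fy': 534.905, 'cx': 324.324, 'cy': 236.797, 'world_to_cam': [[0.97, -0.242, 0.015, -0.506], [0.14, 0.61, 0.78, -0.245], [-0.198, -0.755, 0.625, -1.095], [0.0, 0.0, 0.0, 1.0]]}
{'time_s': 0.1, 'qpos': array([-0.04167197,  0.3116777 ,  0.01400531,  1.51291526, -0.00441877,
        1.31920457, -0.0272053 ]), 'dq': array([-0.00188066, -0.00305563, -0.00104558, -0.0034084 ,  0.00283427,
       -0.00068688,  0.00086817]), 'joint_torque': array([ 1.58822681e-03, -3.80853546e+01,  1.46967340e-01, -2.31242698e+01,
        1.21570277e-02,  8.10778613e-03,  3.56746978e-05]), 'eef_pos': array([ 5.49376354e-01, -4.88784328e-07,  2.49004625e-01]), 'ee_rot': array([ 0.70709693,  0.7071158 , -0.0007952 , -0.00074105]), 'ft_force': array([-0.34916197,  0.65615896, -0.81313924]), 'moment': array([ 0.00311058, -0.03688042, -0.01944972]), 'grasp_force': 0.0, 'width': 0.08529984477520813}
```

View pics/scene0.png

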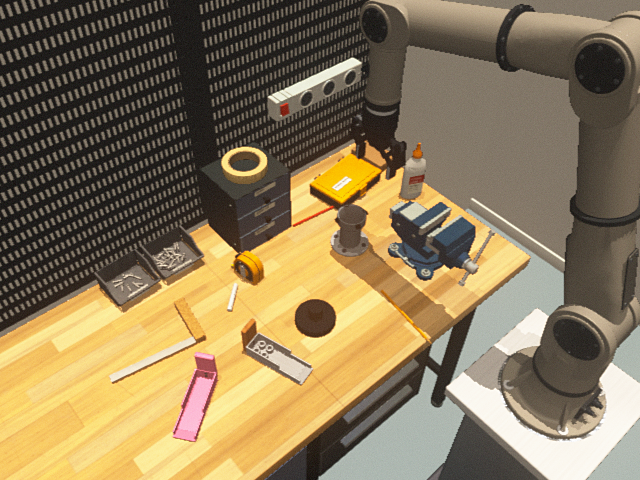

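View pics/side0.png

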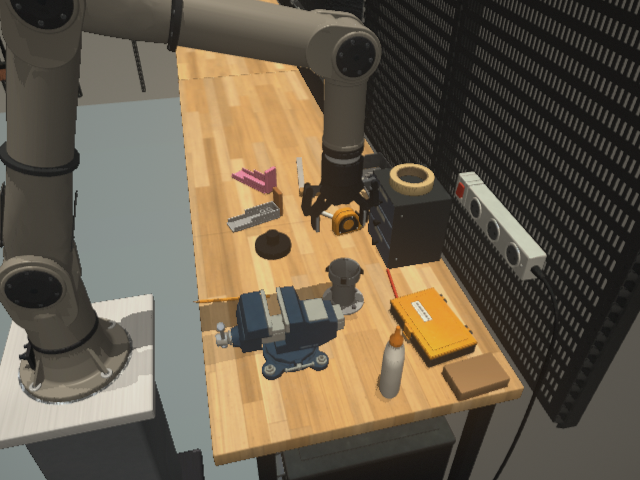

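The steel scoop with four rings and a wooden handle is at scene (277,358) and side (255,215). The pink look-alike is at scene (196,400). The cap is at scene (315,317), the canister at (350,232). The steel one holds the spacers, so it fits the description; I'll confirm it in a crop.

```bash
python3 - <<'E'
import cv2,numpy as np
a=cv2.imread("pics/scene0.png");b=cv2.imread("pics/side0.png")
def c(im,x,y,w,h,s=4): return cv2.resize(im[y:y+h,x:x+w],None,fx=s,fy=s,interpolation=cv2.INTER_CUBIC)
# scene scoop+cap x 235..335 y 290..390 ; scene canister 320..385,195..265 ; side scoop 220..300,180..265; side canister 315..375,250..325
W=np.zeros((600,800,3),np.uint8)
def put(im,x,y): W[y:y+im.shape[0],x:x+im.shape[1]]=im
put(c(a,237,293,100,75,4),0,0); put(c(a,237,318,100,70,4)[:280],0,300)
put(c(b,220,185,100,75,4),400,0)
put(c(a,325,200,50,60,4),400,310); put(c(b,320,255,50,60,4),600,310)
cv2.imwrite("pics/crop1.png",W)
E
```

```text
(no output)
```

View pics/crop1.png

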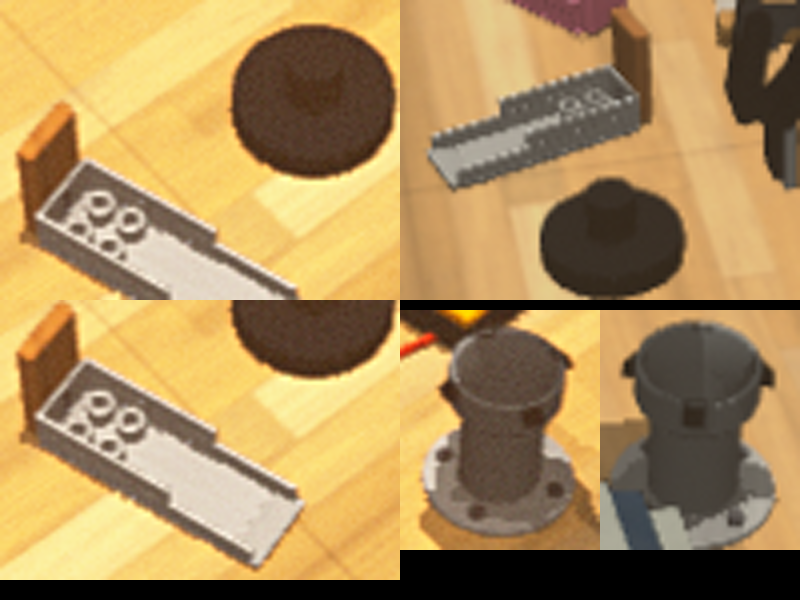

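```bash
cat > h.py <<'E'
from rig import bot
import numpy as np, cv2
from scipy.spatial.transform import Rotation as R
from scipy.optimize import least_squares
M={n:bot.camera_model(n) for n in("scene","side")}
def proj(n,P,m=None):
    m=m or M[n]; P=np.atleast_2d(P); c=P@m["world_to_cam"][:3,:3].T+m["world_to_cam"][:3,3]
    return np.c_[m["fx"]*c[:,0]/-c[:,2]+m["cx"], m["fy"]*-c[:,1]/-c[:,2]+m["cy"]]
t=np.linspace(0,2*np.pi,180)
def circ(x,y,z,r): return np.c_[x+r*np.cos(t),y+r*np.sin(t),0*t+z]
def ext(n,P):
    q=proj(n,P); return dict(l=q[:,0].min(),r=q[:,0].max(),t=q[:,1].min(),b=q[:,1].max())
E
python3 - <<'E'
from h import *
def cap(p):
    r=[]
    for n,o in(("scene",dict(l=295,r=335.5,b=337.5,t=299.2)),("side",dict(l=255,r=291.25,b=259.5))):
        e=ext(n,np.r_[circ(*p,0,.0455),circ(*p,.02,.0455)]); r+=[e[k]-o[k] for k in o]
    return r
s=least_squares(cap,[.5,.2]); print("cap",s.x,np.round(s.fun,1))
def can(p):
    r=[]
    for n,z,rr,o in(("scene",.1,.0355,dict(l=337.5,r=366.5,t=204.5)),("scene",.0,.048,dict(l=330.7,r=369,b=256.3)),("side",.1,.0355,dict(l=329,r=359.5,t=258)),("side",0,.048,dict(r=364,b=314.5))):
        e=ext(n,circ(*p,z,rr)); r+=[e[k]-o[k] for k in o]
    return r
s=least_squares(can,[.5,0]); print("can",s.x,np.round(s.fun,1))
def sc(p):
    L=np.array([[.070,0,.076],[-.0765,-.023,.0065],[-.0765,.023,.0065],[.064,.020,.076],[.064,-.02,.076],[.07,0,.076],[-.0765,-.023,.0065],[-.0765,.023,.0065]])
    Rz=R.from_euler('z',p[2]).as_matrix(); W=L@Rz.T+[p[0],p[1],0]
    return np.r_[proj("scene",W[:5])-[[248.75,326],[312.75,368],[301.5,384.75],[255.75,320.5],[244.5,333]],proj("side",W[5:])-[[277.75,190],[227.5,223],[233,231.75]]].ravel()
for y0 in(0,1.5,3,-1.5):
    s=least_squares(sc,[.45,.3,y0]); print("scoop",s.x,s.cost,np.round(s.fun,1))
def uv2w(n,uv,z):
    return least_squares(lambda p:(proj(n,[p[0],p[1],z])-uv).ravel(),[.5,.1]).x
for nm,uv,z in(("tape",(248,280),0),("vise",(460,265),0.06),("vise2",(425,275),0),("glue",(412,195),0),("cabR",(290,225),0),("spacer",(262,345),0.015)): print(nm,uv2w("scene",uv,z))
E
```

```text
cap [0.44960241 0.25484241] [-0.1  0.4 -0.1 -0.4  0.  -0.2 -0.8]
can [0.57341047 0.03252478] [-0.1  0.7 -0.7  0.   0.1  0.6 -0.7  1.3 -1.4 -0.3  0.4]
scoop [0.4234484  0.38465214 0.30584813] 418.6836310035296 [ -0.5  -0.7   0.9  -0.5   0.4  -0.8 -10.8  12.9  11.7 -13.1  -0.3  -1.3
   5.9   7.2  -6.6 -10.6]
scoop [0.4234484  0.38465214 0.30584938] 418.6836310061197 [ -0.5  -0.7   0.9  -0.5   0.4  -0.8 -10.8  12.9  11.7 -13.1  -0.3  -1.3
   5.9   7.2  -6.6 -10.6]
scoop [0.4234484  0.38465214 0.30584931] 418.6836310057563 [ -0.5  -0.7   0.9  -0.5   0.4  -0.8 -10.8  12.9  11.7 -13.1  -0.3  -1.3
   5.9   7.2  -6.6 -10.6]
scoop [0.4234484  0.38465214 0.30584816] 418.6836310034871 [ -0.5  -0.7   0.9  -0.5   0.4  -0.8 -10.8  12.9  11.7 -13.1  -0.3  -1.3
   5.9   7.2  -6.6 -10.6]
tape [0.64064044 0.29982717]
vise [ 0.31983345 -0.07322554]
vise2 [ 0.37988505 -0.03289388]
glue [ 0.59287796 -0.21561988]
cabR [0.71724568 0.10848335]
spacer [0.46697573 0.39119204]
```

```bash
python3 - <<'E'
from h import *
print(proj("scene",[[.45,.38,0],[.45,.34,0],[.49,.38,0],[.45,.38,.05]]), np.linalg.det(M["scene"]["world_to_cam"][:3,:3]))
def sc(p,s1,s2,s3,full=0):
    L=np.array([[.070,0,.076],[-.0765,-.023*s1,.0065],[-.0765,.023*s1,.0065],[.064,.020*s2,.076],[.064,-.02*s2,.076],[.07,0,.076],[-.0765,-.023*s3,.0065],[-.0765,.023*s3,.0065]])
    Rz=R.from_euler('z',p[2]).as_matrix(); W=L@Rz.T+[p[0],p[1],0]
    return np.r_[proj("scene",W[:5])-[[248.75,326],[312.75,368],[301.5,384.75],[255.75,320.5],[244.5,333]],proj("side",W[5:])-[[277.75,190],[227.5,223],[233,231.75]]].ravel()
for s1 in(1,-1):
 for s2 in (1,-1):
  for s3 in (1,-1):
   s=least_squares(sc,[.45,.3,.3],args=(s1,s2,s3)); print(s1,s2,s3,s.x,s.cost,np.round(s.fun,1))
E
```

```text
[[271.27906835 351.11729807]
 [285.70694204 340.99375886]
 [259.9333838  339.21638307]
 [270.43049841 337.99954244]] 0.9999999999999994
1 1 1 [0.4234484  0.38465214 0.30584862] 418.68363100345545 [ -0.5  -0.7   0.9  -0.5   0.4  -0.8 -10.8  12.9  11.7 -13.1  -0.3  -1.3
   5.9   7.2  -6.6 -10.6]
1 1 -1 [0.42344535 0.3845284  0.31414443] 301.1881539180527 [ -0.6  -0.6   1.   -0.8   0.7  -1.  -10.9  13.   11.5 -13.   -0.4  -1.4
  -1.   -1.6   0.6  -1.4]
1 -1 1 [0.42336234 0.3848971  0.29698895] 123.12402844455463 [ -0.4  -0.8   0.7  -0.1   0.1  -0.5   0.6  -0.7   0.4   0.2  -0.3  -1.3
   5.7   7.1  -6.6 -10.8]
1 -1 -1 [0.4233603  0.38477497 0.30506474] 6.098748421342695 [-0.5 -0.7  0.8 -0.4  0.3 -0.7  0.4 -0.6  0.4  0.4 -0.4 -1.3 -1.1 -1.8
  0.4 -1.6]
-1 1 1 [0.42358512 0.38431712 0.31814343] 826.5091993335552 [ -0.7  -0.6 -10.4  15.6  12.3 -17.8 -10.9  13.   11.4 -13.1  -0.4  -1.4
   6.2   7.4  -6.5 -10.3]
-1 1 -1 [0.42358034 0.38419118 0.32681925] 708.375748437001 [ -0.8  -0.4 -10.1  15.3  12.4 -18.1 -10.9  13.2  11.3 -12.9  -0.5  -1.5
  -0.9  -1.3   0.9  -1.2]
-1 -1 1 [0.42350339 0.38456848 0.30798737] 531.6792309505516 [ -0.5  -0.7 -10.8  15.9  12.1 -17.4   0.4  -0.6   0.4   0.4  -0.3  -1.3
   6.    7.3  -6.5 -10.5]
-1 -1 -1 [0.42349971 0.38444419 0.3164393 ] 414.06588849475554 [ -0.7  -0.5 -10.5  15.7  12.3 -17.7   0.2  -0.5   0.4   0.6  -0.4  -1.4
  -1.   -1.6   0.6  -1.4]
```

Confirmed: the steel scoop with four spacers is at (0.423, 0.385), yaw 0.305. The cap is at (0.450, 0.255) and the canister at (0.573, 0.033). Next I move above the handle.

Request:
{"fn": "drive_tool", "kwargs": {
  "targets": [
    {"x": 0.97, "y": -0.14, "z": 0.2, "claw": 1},
    {"x": 0.97, "y": -0.14, "z": 0.2, "claw": 1},
    {"x": 0.97, "y": -0.14, "z": 0.2, "claw": 1},
    {"x": 0.97, "y": -0.14, "z": 0.2, "claw": 1},
    {"x": 0.97, "y": -0.14, "z": 0.2, "claw": 1},
    {"x": 0.97, "y": -0.14, "z": 0.2, "claw": 1},
    {"x": 0.97, "y": -0.14, "z": 0.2, "claw": 1},
    {"x": 0.97, "y": -0.14, "z": 0.2, "claw": 1},
    {"x": 0.97, "y": -0.14, "z": 0.2, "claw": 1},
    {"x": 0.97, "y": -0.14, "z": 0.2, "claw": 1}
  ]
}}

```text
invalid input
```

Request:
{"fn": "drive_tool", "kwargs": {
  "targets": [
    {"x": 0.97, "y": -0.14, "z": 0.2, "claw": 1},
    {"x": 0.97, "y": -0.14, "z": 0.2, "claw": 1},
    {"x": 0.97, "y": -0.14, "z": 0.2, "claw": 1},
    {"x": 0.9, "y": -0.14, "z": 0.2, "claw": 1},
    {"wz": -0.73, "claw": 1},
    {"wz": -0.73, "claw": 1},
    {"wz": -0.73, "claw": 1},
    {"claw": 1},
    {"claw": 1},
    {"claw": 1}
  ]
}}

```text
invalid input
```

```bash
cat >> h.py <<'E'
def rel(p,zrow,n=1,q=None):
    "units to go from the measured pose to TCP p with rotation matrix zrow"
    s=bot.read_state(); A=R.from_quat(s["ee_rot"]).as_matrix()
    d=A.T@(np.array(p)-s["eef_pos"])/.03/n
    w=R.from_matrix(A.T@zrow).as_rotvec(degrees=True)/8/n
    return np.round(d,2),np.round(w,2)
def tool(yaw,th=0):
    "tool frame when scoop x axis has this yaw and spout is down by th"
    b=R.from_euler('z',yaw)*R.from_euler('y',-th)   # scoop frame; -y turn raises +x
    return (b.as_matrix()@np.array([[0,1,0],[1,0,0],[0,0,-1.]]))
E
python3 - <<'E'
from h import *
s=bot.read_state(); print(s["time_s"],s["eef_pos"],s["ft_force"],s["qpos"])
g=[.4234+.07*np.cos(.305),.3848+.07*np.sin(.305),.056]; print(g,rel(g,tool(.305)))
m=bot.camera_model("wrist"); im=bot.grab_frame("wrist"); cv2.imwrite("pics/w1.png",im[:,:,::-1])
W=R.from_euler('z',.305).as_matrix()
for l in([.064,.02,.076],[.064,-.02,.076],[.076,.02,.076],[.076,-.02,.076],[-.0765,0,.0065]): print(proj("",W@l+[.4234,.3848,0],m))
E
```

```text
0.1 [ 5.49376354e-01 -4.88784328e-07  2.49004625e-01] [-0.34916197  0.65615896 -0.81313924] [-0.04167197  0.3116777   0.01400531  1.51291526 -0.00441877  1.31920457
 -0.0272053 ]
[np.float64(0.4901692866797409), np.float64(0.40582052226464826), 0.056] (array([13.53, -1.96,  6.44]), array([-0.02, -0.  , -2.18]))
[[ 189.8614263  -511.34698637]]
[[ 217.02628395 -409.1482575 ]]
[[ 209.72984058 -521.67432593]]
[[ 235.96734168 -418.3923275 ]]
[[  71.61694756 -229.66223337]]
```

View pics/w1.png

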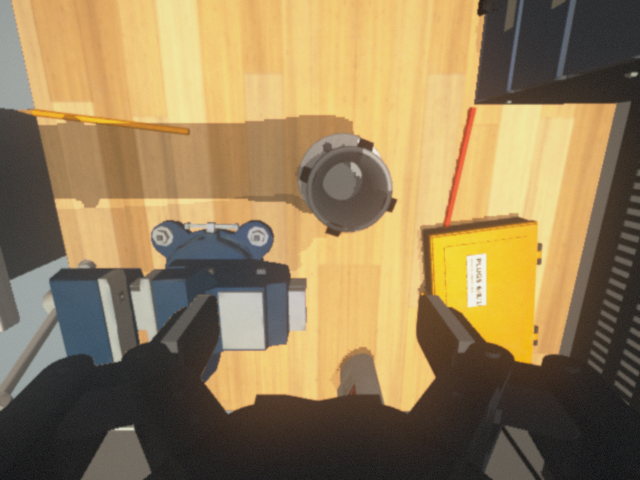

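The move was refused, probably because every key is needed, so I retry with full rows. The wrist view usefully shows the canister rim centred at about (349,189).

Request:
{"fn": "drive_tool", "kwargs": {
  "targets": [
    {"x": 0.97, "y": -0.14, "z": 0.2, "wx": 0, "wy": 0, "wz": 0, "claw": 1},
    {"x": 0.97, "y": -0.14, "z": 0.2, "wx": 0, "wy": 0, "wz": 0, "claw": 1},
    {"x": 0.97, "y": -0.14, "z": 0.2, "wx": 0, "wy": 0, "wz": 0, "claw": 1},
    {"x": 0.97, "y": -0.14, "z": 0.2, "wx": 0, "wy": 0, "wz": 0, "claw": 1},
    {"x": 0.97, "y": -0.14, "z": 0.2, "wx": 0, "wy": 0, "wz": 0, "claw": 1},
    {"x": 0.97, "y": -0.14, "z": 0.2, "wx": 0, "wy": 0, "wz": 0, "claw": 1},
    {"x": 0.97, "y": -0.14, "z": 0.2, "wx": 0, "wy": 0, "wz": 0, "claw": 1},
    {"x": 0.97, "y": -0.14, "z": 0.2, "wx": 0, "wy": 0, "wz": 0, "claw": 1},
    {"x": 0.97, "y": -0.14, "z": 0.2, "wx": 0, "wy": 0, "wz": 0, "claw": 1}
  ]
}}

```text
time_s: 1.05
eef_pos: [0.5117, 0.2629, 0.1954]
ee_rot: [0.707, 0.707, -0.0, -0.0]
ft_force: [-0.9, 0.4, 0.7]
width: 0.0853
grasp_force: 0.0
```

```bash
python3 - <<'E'
from h import *
s=bot.read_state(); print(s["time_s"],s["eef_pos"],s["ft_force"])
E
```

```text
1.05 [0.51169239 0.2628829  0.19536214] [-0.85117831  0.40535823  0.66754131]
```

Request:
{"fn": "drive_tool", "kwargs": {
  "targets": [
    {"x": 0.95, "y": -0.14, "z": 0.4, "wx": 0, "wy": 0, "wz": 0, "claw": 1},
    {"x": 0.95, "y": -0.14, "z": 0.4, "wx": 0, "wy": 0, "wz": 0, "claw": 1},
    {"x": 0.95, "y": -0.14, "z": 0.4, "wx": 0, "wy": 0, "wz": 0, "claw": 1},
    {"x": 0.95, "y": -0.14, "z": 0.4, "wx": 0, "wy": 0, "wz": 0, "claw": 1},
    {"x": 0.95, "y": -0.14, "z": 0.4, "wx": 0, "wy": 0, "wz": 0, "claw": 1},
    {"x": 0, "y": 0, "z": 0, "wx": 0, "wy": 0, "wz": -0.73, "claw": 1},
    {"x": 0, "y": 0, "z": 0, "wx": 0, "wy": 0, "wz": -0.73, "claw": 1},
    {"x": 0, "y": 0, "z": 0, "wx": 0, "wy": 0, "wz": -0.73, "claw": 1},
    {"x": 0, "y": 0, "z": 0, "wx": 0, "wy": 0, "wz": 0, "claw": 1}
  ]
}}

```text
time_s: 1.95
eef_pos: [0.491, 0.4042, 0.1353]
ee_rot: [0.591, 0.807, -0.001, -0.0]
ft_force: [1.2, -0.5, -0.4]
width: 0.0856
grasp_force: 0.0
```

```bash
python3 - <<'E'
from h import *
s=bot.read_state(); print(s["time_s"],s["eef_pos"],s["ft_force"],s["qpos"])
g=[.4234+.07*np.cos(.305),.3848+.07*np.sin(.305),.056]; print(g,rel(g,tool(.305)))
m=bot.camera_model("wrist"); im=bot.grab_frame("wrist"); cv2.imwrite("pics/w2.png",im[:,:,::-1])
W=R.from_euler('z',.305).as_matrix()
for l in([.064,.02,.076],[.064,-.02,.076],[.076,.02,.076],[.076,-.02,.076],[-.0765,-.023,.0065],[-.0765,.023,.0065]): print(proj("",W@l+[.4234,.3848,0],m))
E
```

```text
1.95 [0.49097332 0.40419498 0.13532658] [ 1.23241117 -0.52155825 -0.3570841 ] [-0.58496961  0.57536073 -0.20217975  1.41318098  0.11884298  1.1661911
 -0.49668236]
[np.float64(0.4901692866797409), np.float64(0.40582052226464826), 0.056] (array([ 0.06, -0.01,  2.64]), array([-0.01,  0.  ,  0.01]))
[[305.31940048 233.73556979]]
[[305.97515196 298.29956084]]
[[326.54653186 233.74355544]]
[[326.02344588 298.30897552]]
[[133.4988219 263.0825741]]
[[124.29574082 206.2859443 ]]
```

View pics/w2.png

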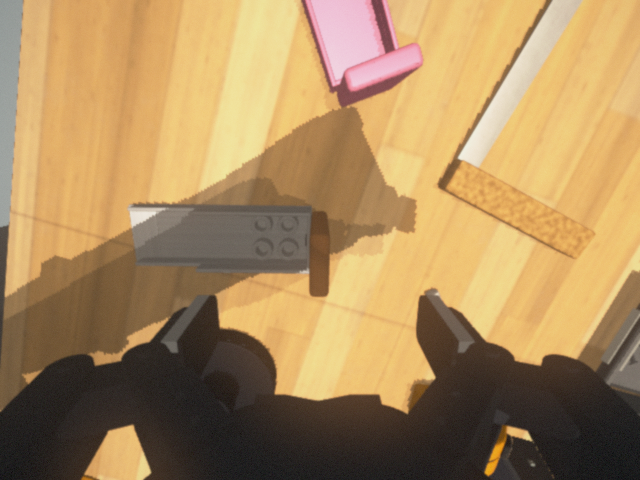

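Handle top spans (309–329, 211–296), within about 2 mm of the prediction. Descending and gripping.

Request:
{"fn": "drive_tool", "kwargs": {
  "targets": [
    {"x": 0.03, "y": 0.03, "z": 0.66, "wx": 0, "wy": 0, "wz": 0, "claw": 1},
    {"x": 0.03, "y": 0.03, "z": 0.66, "wx": 0, "wy": 0, "wz": 0, "claw": 1},
    {"x": 0, "y": 0, "z": 0.66, "wx": 0, "wy": 0, "wz": 0, "claw": 1},
    {"x": 0, "y": 0, "z": 0.66, "wx": 0, "wy": 0, "wz": 0, "claw": 1},
    {"x": 0, "y": 0, "z": 0, "wx": 0, "wy": 0, "wz": 0, "claw": 0},
    {"x": 0, "y": 0, "z": 0, "wx": 0, "wy": 0, "wz": 0, "claw": -0.5},
    {"x": 0, "y": 0, "z": 0, "wx": 0, "wy": 0, "wz": 0, "claw": -1},
    {"x": 0, "y": 0, "z": 0, "wx": 0, "wy": 0, "wz": 0, "claw": -1},
    {"x": 0, "y": 0, "z": 0, "wx": 0, "wy": 0, "wz": 0, "claw": -1},
    {"x": 0, "y": 0, "z": 0, "wx": 0, "wy": 0, "wz": 0, "claw": -1}
  ]
}}

```text
time_s: 3.0
eef_pos: [0.4919, 0.4072, 0.0582]
ee_rot: [0.591, 0.807, 0.0, -0.0]
ft_force: [-2.5, -0.5, 5.5]
width: 0.0115
grasp_force: 59.1
```

Request:
{"fn": "drive_tool", "kwargs": {
  "targets": [
    {"x": 0, "y": 0, "z": 0, "wx": 0, "wy": 0, "wz": 0, "claw": -1},
    {"x": 0, "y": 0, "z": 0, "wx": 0, "wy": 0, "wz": 0, "claw": -1},
    {"x": 0, "y": 0, "z": 0, "wx": 0, "wy": 0, "wz": 0, "claw": -1},
    {"x": 0, "y": 0, "z": 0, "wx": 0, "wy": 0, "wz": 0, "claw": -1}
  ]
}}

```text
time_s: 3.4
eef_pos: [0.4919, 0.4072, 0.0582]
ee_rot: [0.591, 0.807, 0.0, -0.0]
ft_force: [-3.3, -1.6, 6.4]
width: 0.0113
grasp_force: 59.1
```

Request:
{"fn": "drive_tool", "kwargs": {
  "targets": [
    {"x": 0, "y": 0, "z": -0.2, "wx": 0, "wy": 0, "wz": 0, "claw": -1},
    {"x": 0, "y": 0, "z": -0.4, "wx": 0, "wy": 0, "wz": 0, "claw": -1},
    {"x": 0, "y": 0, "z": -0.7, "wx": 0, "wy": 0, "wz": 0, "claw": -1},
    {"x": 0, "y": 0, "z": -0.9, "wx": 0, "wy": 0, "wz": 0, "claw": -1},
    {"x": 0, "y": 0, "z": -0.9, "wx": 0, "wy": 0, "wz": 0, "claw": -1},
    {"x": 0, "y": 0, "z": -0.9, "wx": 0, "wy": 0, "wz": 0, "claw": -1},
    {"x": 0, "y": 0, "z": -0.9, "wx": 0, "wy": 0, "wz": 0, "claw": -1},
    {"x": 0, "y": 0, "z": -0.6, "wx": 0, "wy": 0, "wz": 0, "claw": -1},
    {"x": 0, "y": 0, "z": -0.3, "wx": 0, "wy": 0, "wz": 0, "claw": -1},
    {"x": 0, "y": 0, "z": 0, "wx": 0, "wy": 0, "wz": 0, "claw": -1}
  ]
}}

```text
time_s: 4.4
eef_pos: [0.4931, 0.4072, 0.2326]
ee_rot: [0.591, 0.807, 0.002, 0.0]
ft_force: [-0.2, 0.7, -2.3]
width: 0.0113
grasp_force: 58.4
```

```bash
cat >> h.py <<'E'
CAN=np.array([.5734,.0325])
def wristpt(uv,z):
    m=bot.camera_model("wrist"); return least_squares(lambda p:(proj("",[p[0],p[1],z],m)-uv).ravel(),[.5,.1]).x
def tcp(lip,yaw,th,g=(.070,0,.058)):
    b=(R.from_euler('z',yaw)*R.from_euler('y',-th)).as_matrix()
    return np.array(lip)+b@(np.array(g)-[-.0765,0,.0065])
E
python3 - <<'E'
from h import *
s=bot.read_state(); print(s["time_s"],s["eef_pos"],s["ft_force"],s["grasp_force"])
im=bot.grab_frame("side")
A=R.from_quat(s["ee_rot"]).as_matrix()
cv2.imwrite("pics/s2.png",cv2.resize(im[130:280,150:350,::-1],None,fx=4,fy=4))
b=np.array([A[:,1],A[:,0],-A[:,2]]).T
for l in([-.0765,.023,.0065],[-.0765,-.023,.0065],[.064,-.023,0]): print(proj("side",s["eef_pos"]+b@(np.array(l)-[.07,0,.058])))
for yaw in(.05,):
  for th in(0,.1,.2,.9):
    lip=np.r_[CAN+.02*np.array([np.cos(yaw),np.sin(yaw)]),.115]
    p=tcp(lip,yaw,th); print(th,p,np.hypot(*p[:2]))
E
```

```text
4.4 [0.49307173 0.40719337 0.23258949] [-0.23277577  0.67476016 -2.33787134] 58.36384356021881
[[220.6692474  165.23951923]]
[[228.08660325 173.71681601]]
[[279.0295162  161.05425915]]
0 [0.73969192 0.04082153 0.1665    ] 0.7408174751784813
0.1 [0.73382595 0.04052799 0.18086831] 0.7349442423744897
0.2 [0.72655664 0.04016422 0.19457849] 0.7276659345680407
0.9 [0.64403614 0.03603475 0.26177031] 0.6450434477828894
```

View pics/s2.png

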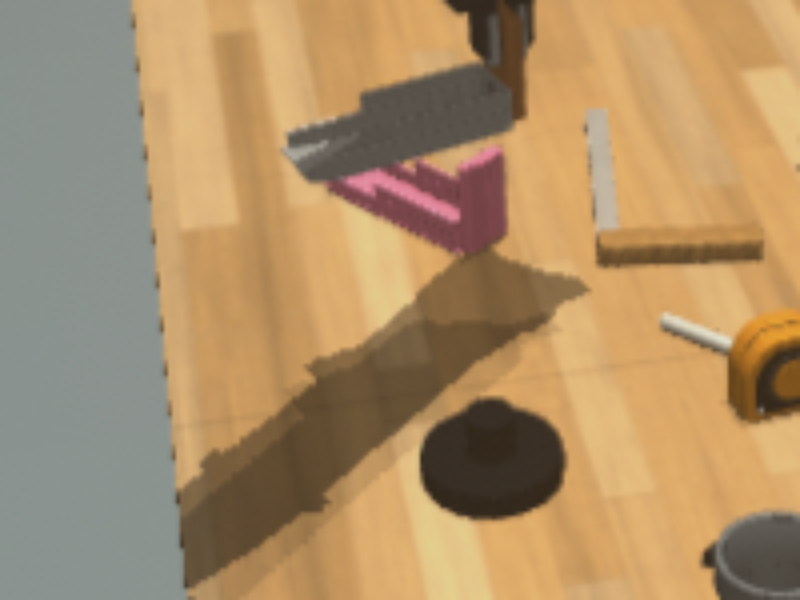

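The scoop is held nearly level, drooping about 0.02 rad, with the spacers hidden inside. Now I turn it to yaw 0 and carry it over.

Request:
{"fn": "drive_tool", "kwargs": {
  "targets": [
    {"x": 0, "y": 0, "z": 0, "wx": 0, "wy": 0, "wz": 0.3, "claw": -1},
    {"x": 0, "y": 0, "z": 0, "wx": 0, "wy": 0, "wz": 0.5, "claw": -1},
    {"x": 0, "y": 0, "z": 0, "wx": 0, "wy": 0, "wz": 0.6, "claw": -1},
    {"x": 0, "y": 0, "z": 0, "wx": 0, "wy": 0, "wz": 0.5, "claw": -1},
    {"x": -0.2, "y": 0.06, "z": -0.04, "wx": 0, "wy": 0, "wz": 0.28, "claw": -1},
    {"x": -0.4, "y": 0.12, "z": -0.04, "wx": 0, "wy": 0, "wz": 0, "claw": -1},
    {"x": -0.6, "y": 0.18, "z": -0.04, "wx": 0, "wy": 0, "wz": 0, "claw": -1},
    {"x": -0.8, "y": 0.23, "z": -0.04, "wx": 0, "wy": 0, "wz": 0, "claw": -1},
    {"x": -0.8, "y": 0.23, "z": -0.04, "wx": 0, "wy": 0, "wz": 0, "claw": -1},
    {"x": -0.8, "y": 0.23, "z": -0.04, "wx": 0, "wy": 0, "wz": 0, "claw": -1}
  ]
}}

```text
time_s: 5.45
eef_pos: [0.5253, 0.2952, 0.2381]
ee_rot: [0.707, 0.707, -0.0, 0.001]
ft_force: [0.4, -0.1, -1.7]
width: 0.0114
grasp_force: 58.4
```

Request:
{"fn": "drive_tool", "kwargs": {
  "targets": [
    {"x": -0.9, "y": 0.26, "z": -0.04, "wx": 0, "wy": 0, "wz": 0, "claw": -1},
    {"x": -0.9, "y": 0.26, "z": -0.04, "wx": 0, "wy": 0, "wz": 0, "claw": -1},
    {"x": -0.9, "y": 0.26, "z": -0.04, "wx": 0, "wy": 0, "wz": 0, "claw": -1},
    {"x": -0.9, "y": 0.26, "z": -0.04, "wx": 0, "wy": 0, "wz": 0, "claw": -1},
    {"x": -0.9, "y": 0.26, "z": -0.04, "wx": 0, "wy": 0, "wz": 0, "claw": -1},
    {"x": -0.9, "y": 0.26, "z": -0.04, "wx": 0, "wy": 0, "wz": 0, "claw": -1},
    {"x": -0.9, "y": 0.26, "z": -0.04, "wx": 0, "wy": 0, "wz": 0, "claw": -1},
    {"x": -0.8, "y": 0.23, "z": -0.04, "wx": 0, "wy": 0, "wz": 0, "claw": -1},
    {"x": -0.6, "y": 0.2, "z": 0, "wx": 0, "wy": 0, "wz": 0, "claw": -1},
    {"x": -0.4, "y": 0.2, "z": 0, "wx": 0, "wy": 0, "wz": 0, "claw": -1}
  ]
}}

```text
time_s: 6.45
eef_pos: [0.5981, 0.0511, 0.2478]
ee_rot: [0.708, 0.706, -0.001, 0.001]
ft_force: [0.4, 0.4, -2.3]
width: 0.0113
grasp_force: 58.4
```

```bash
python3 - <<'E'
from h import *
s=bot.read_state(); print(s["time_s"],s["eef_pos"],s["ft_force"],s["grasp_force"])
lip=np.r_[CAN+[.018,0],.115]
for th in(0,.2,.9):
  p=tcp(lip,0,th); print(th,p,rel(p,tool(0,th)))
im=bot.grab_frame("scene"); cv2.imwrite("pics/sc3.png",cv2.resize(im[100:300,240:480,::-1],None,fx=3,fy=3))
E
```

```text
6.45 [0.59814062 0.05105355 0.24784074] [ 0.4239658   0.37914969 -2.2589397 ] 58.35335433483124
0 [0.7379 0.0325 0.1665] (array([-0.6 ,  4.66,  2.71]), array([ 0.  ,  0.02, -0.02]))
0.2 [0.72474828 0.0325     0.19457849] (array([-0.6 ,  4.22,  1.78]), array([-1.43,  0.02, -0.02]))
0.9 [0.64212452 0.0325     0.26177031] (array([-0.62,  1.47, -0.46]), array([-6.45,  0.02, -0.01]))
```

Request:
{"fn": "drive_tool", "kwargs": {
  "targets": [
    {"x": -0.07, "y": 0.2, "z": 0.05, "wx": 0, "wy": 0, "wz": 0, "claw": -1},
    {"x": -0.07, "y": 0.4, "z": 0.05, "wx": 0, "wy": 0, "wz": 0, "claw": -1},
    {"x": -0.07, "y": 0.6, "z": 0.05, "wx": 0, "wy": 0, "wz": 0, "claw": -1},
    {"x": -0.07, "y": 0.7, "z": 0.05, "wx": 0, "wy": 0, "wz": 0, "claw": -1},
    {"x": -0.07, "y": 0.7, "z": 0.05, "wx": 0, "wy": 0, "wz": 0, "claw": -1},
    {"x": -0.07, "y": 0.7, "z": 0.05, "wx": 0, "wy": 0, "wz": 0, "claw": -1},
    {"x": -0.07, "y": 0.5, "z": 0.05, "wx": 0, "wy": 0, "wz": 0, "claw": -1},
    {"x": -0.07, "y": 0.3, "z": 0.05, "wx": 0, "wy": 0, "wz": 0, "claw": -1},
    {"x": 0, "y": 0.12, "z": 0, "wx": 0, "wy": 0, "wz": 0, "claw": -1},
    {"x": 0, "y": 0, "z": 0, "wx": 0, "wy": 0, "wz": 0, "claw": -1}
  ]
}}

```text
time_s: 7.5
eef_pos: [0.7247, 0.0407, 0.2348]
ee_rot: [0.706, 0.708, 0.0, -0.001]
ft_force: [0.4, 0.1, -1.6]
width: 0.011
grasp_force: 58.5
```

```bash
python3 - <<'E'
from h import *
s=bot.read_state(); print(s["time_s"],s["eef_pos"],s["ft_force"],s["grasp_force"])
lip=np.r_[CAN+[.018,0],.115]
for th in(.1,.2):
  p=tcp(lip,0,th); print(th,p,rel(p,tool(0,th)))
im=bot.grab_frame("scene"); a=cv2.resize(im[150:270,290:490,::-1],None,fx=4,fy=4)
cv2.imwrite("pics/sc4.png",a)
E
```

```text
7.5 [0.72474441 0.04074764 0.23480187] [ 0.41952471  0.12768339 -1.61612261] 58.463045954704285
0.1 [0.73202669 0.0325     0.18086831] (array([-0.28,  0.24,  1.8 ]), array([-0.72, -0.01,  0.02]))
0.2 [0.72474828 0.0325     0.19457849] (array([-0.28,  0.  ,  1.34]), array([-1.44, -0.01,  0.02]))
```

View pics/sc4.png

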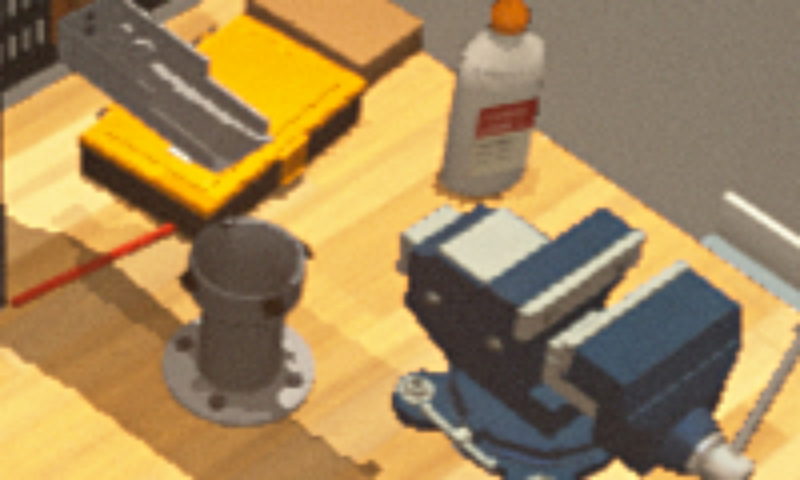

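Lip corners at scene (357,182) and (344,192); the spacers are still at the back of the scoop. The scoop is above the canister. Tilting to 0.2 and lowering.

Request:
{"fn": "drive_tool", "kwargs": {
  "targets": [
    {"x": -0.06, "y": 0, "z": 0.1, "wx": -0.2, "wy": 0, "wz": 0, "claw": -1},
    {"x": -0.06, "y": 0, "z": 0.2, "wx": -0.4, "wy": 0, "wz": 0, "claw": -1},
    {"x": -0.06, "y": 0, "z": 0.3, "wx": -0.4, "wy": 0, "wz": 0, "claw": -1},
    {"x": -0.05, "y": 0.06, "z": 0.3, "wx": -0.3, "wy": 0, "wz": 0, "claw": -1},
    {"x": -0.05, "y": 0.06, "z": 0.2, "wx": -0.14, "wy": 0, "wz": 0, "claw": -1},
    {"x": 0, "y": 0.03, "z": 0.1, "wx": 0, "wy": 0, "wz": 0, "claw": -1},
    {"x": 0, "y": 0, "z": 0, "wx": 0, "wy": 0, "wz": 0, "claw": -1}
  ]
}}

```text
time_s: 8.25
eef_pos: [0.7324, 0.0314, 0.2006]
ee_rot: [0.703, 0.704, 0.071, 0.07]
ft_force: [0.4, 0.1, -2.6]
width: 0.0117
grasp_force: 58.6
```

```bash
python3 - <<'E'
from h import *
s=bot.read_state(); print(s["time_s"],s["eef_pos"],s["ft_force"],s["grasp_force"],s["qpos"])
lip=np.r_[CAN+[.018,0],.115]
A=R.from_quat(s["ee_rot"]).as_matrix(); b=np.array([A[:,1],A[:,0],-A[:,2]]).T
print("th",-R.from_matrix(b).as_euler('xyz')[1])
L=np.array([[-.0765,.023,.0065],[-.0765,-.023,.0065],[-.0765,0,.0065]])
W=s["eef_pos"]+(L-[.07,0,.058])@b.T; print(W[2]-np.r_[CAN,0])
print(proj("scene",W),proj("side",W))
A0=A;p0=s["eef_pos"]
for th in np.arange(.2,1.01,.1):  # per-step rows
  p=tcp(lip,0,th);T=tool(0,th); print(round(th,2),p.round(3),np.round(A0.T@(p-p0)/.03,2),np.round(R.from_matrix(A0.T@T).as_rotvec(True)/8,2)); A0,p0=T,p
a=bot.grab_frame("side"); a=a[170:320,260:400,::-1]; c=bot.grab_frame("scene")[160:260,300:420,::-1]
a=cv2.resize(a,None,fx=4,fy=4)[:600,:400]; c=cv2.resize(c,None,fx=4,fy=4)[:,:400]; o=np.zeros((600,800,3),np.uint8); o[:600,:400]=a[:,:400]; o[:400,400:]=c
cv2.imwrite("pics/v5.png",o)
E
```

```text
8.25 [0.73242896 0.03141223 0.2005781 ] [ 0.36396798  0.13255386 -2.64811076] 58.61022412776947 [-0.06355611  0.58104128 -0.01513954  1.24456531  0.02507413  1.11675679
 -0.08214778]
th 0.19988671000621916
[ 0.02567188 -0.00132903  0.12101473]
[[338.77770057 206.08332333]
 [352.89120885 197.50824563]
 [345.8841474  201.76559222]] [[353.4359646  251.91648604]
 [359.57184065 265.47587628]
 [356.45811576 258.59499888]]
0.2 [0.725 0.032 0.195] [ 0.04 -0.29  0.15] [-0.   -0.01  0.01]
0.3 [0.716 0.032 0.207] [ 0.   -0.2  -0.48] [-0.72  0.    0.  ]
0.4 [0.706 0.032 0.219] [ 0.   -0.2  -0.48] [-0.72  0.    0.  ]
0.5 [0.695 0.032 0.23 ] [ 0.   -0.2  -0.48] [-0.72  0.    0.  ]
0.6 [0.683 0.032 0.24 ] [ 0.   -0.2  -0.48] [-0.72  0.    0.  ]
0.7 [0.67  0.032 0.249] [ 0.   -0.2  -0.48] [-0.72  0.    0.  ]
0.8 [0.657 0.032 0.256] [ 0.   -0.2  -0.48] [-0.72  0.    0.  ]
0.9 [0.642 0.032 0.262] [ 0.   -0.2  -0.48] [-0.72  0.    0.  ]
1.0 [0.627 0.032 0.266] [ 0.   -0.2  -0.48] [-0.72  0.    0.  ]
```

View pics/v5.png

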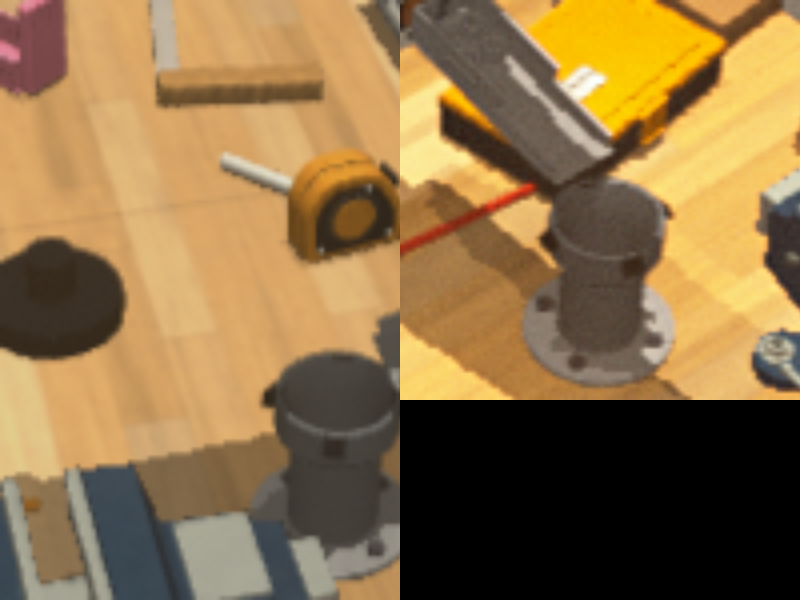

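Lip corners at scene (353,197) and (340,207) match the model. The lip sits just outside the rim centre, so I tip slowly about it.

Request:
{"fn": "drive_tool", "kwargs": {
  "targets": [
    {"x": 0.04, "y": -0.2, "z": 0.1, "wx": 0, "wy": 0, "wz": 0, "claw": -1},
    {"x": 0, "y": -0.15, "z": -0.05, "wx": -0.24, "wy": 0, "wz": 0, "claw": -1},
    {"x": 0, "y": -0.07, "z": -0.16, "wx": -0.24, "wy": 0, "wz": 0, "claw": -1},
    {"x": 0, "y": -0.07, "z": -0.16, "wx": -0.24, "wy": 0, "wz": 0, "claw": -1},
    {"x": 0, "y": -0.07, "z": -0.16, "wx": -0.24, "wy": 0, "wz": 0, "claw": -1},
    {"x": 0, "y": -0.07, "z": -0.16, "wx": -0.24, "wy": 0, "wz": 0, "claw": -1},
    {"x": 0, "y": -0.07, "z": -0.16, "wx": -0.24, "wy": 0, "wz": 0, "claw": -1},
    {"x": 0, "y": -0.07, "z": -0.16, "wx": -0.24, "wy": 0, "wz": 0, "claw": -1},
    {"x": 0, "y": -0.07, "z": -0.16, "wx": -0.24, "wy": 0, "wz": 0, "claw": -1},
    {"x": 0, "y": -0.07, "z": -0.16, "wx": -0.24, "wy": 0, "wz": 0, "claw": -1}
  ]
}}

```text
time_s: 9.35
eef_pos: [0.6935, 0.0323, 0.2274]
ee_rot: [0.684, 0.685, 0.176, 0.176]
ft_force: [0.3, 0.3, -1.2]
width: 0.0115
grasp_force: 58.6
```

```bash
cat > lip.py <<'E'
from h import *
s=bot.read_state(); print(s["time_s"],s["eef_pos"],s["ft_force"],s["grasp_force"])
A=R.from_quat(s["ee_rot"]).as_matrix(); b=np.array([A[:,1],A[:,0],-A[:,2]]).T
th=-R.from_matrix(b).as_euler('xyz')[1]
print("th",th,"lip",s["eef_pos"]+b@(np.array([-.0765,0,.0065])-[.07,0,.058])-np.r_[CAN,0])
E
python3 lip.py
```

```text
9.35 [0.69346493 0.03232731 0.22739851] [ 0.2593252   0.26864938 -1.24745936] 58.644139766693115
th 0.5033863333127087 lip [ 0.01658109 -0.00032529  0.11161607]
```

Request:
{"fn": "drive_tool", "kwargs": {
  "targets": [
    {"x": 0, "y": -0.06, "z": -0.17, "wx": -0.24, "wy": 0, "wz": 0, "claw": -1},
    {"x": 0, "y": -0.06, "z": -0.17, "wx": -0.24, "wy": 0, "wz": 0, "claw": -1},
    {"x": 0, "y": -0.06, "z": -0.17, "wx": -0.24, "wy": 0, "wz": 0, "claw": -1},
    {"x": 0, "y": -0.06, "z": -0.17, "wx": -0.24, "wy": 0, "wz": 0, "claw": -1},
    {"x": 0, "y": -0.06, "z": -0.17, "wx": -0.24, "wy": 0, "wz": 0, "claw": -1},
    {"x": 0, "y": -0.06, "z": -0.17, "wx": -0.24, "wy": 0, "wz": 0, "claw": -1},
    {"x": 0, "y": -0.06, "z": -0.17, "wx": -0.24, "wy": 0, "wz": 0, "claw": -1},
    {"x": 0, "y": -0.06, "z": -0.17, "wx": -0.24, "wy": 0, "wz": 0, "claw": -1},
    {"x": 0, "y": -0.06, "z": -0.17, "wx": -0.24, "wy": 0, "wz": 0, "claw": -1},
    {"x": 0, "y": -0.06, "z": -0.17, "wx": -0.24, "wy": 0, "wz": 0, "claw": -1}
  ]
}}

```text
time_s: 10.35
eef_pos: [0.65, 0.0332, 0.253]
ee_rot: [0.648, 0.651, 0.279, 0.281]
ft_force: [-0.3, 0.1, -3.3]
width: 0.0114
grasp_force: 58.8
```

Request:
{"fn": "drive_tool", "kwargs": {
  "targets": [
    {"x": 0, "y": -0.06, "z": -0.17, "wx": -0.24, "wy": 0, "wz": 0, "claw": -1},
    {"x": 0, "y": -0.06, "z": -0.17, "wx": -0.24, "wy": 0, "wz": 0, "claw": -1},
    {"x": 0, "y": -0.06, "z": -0.17, "wx": -0.24, "wy": 0, "wz": 0, "claw": -1},
    {"x": 0, "y": -0.06, "z": -0.17, "wx": -0.24, "wy": 0, "wz": 0, "claw": -1},
    {"x": 0, "y": 0, "z": 0, "wx": 0, "wy": 0, "wz": 0, "claw": -1},
    {"x": 0, "y": 0, "z": 0, "wx": 0, "wy": 0, "wz": 0, "claw": -1},
    {"x": 0, "y": 0, "z": 0, "wx": 0, "wy": 0, "wz": 0, "claw": -1}
  ]
}}

```text
time_s: 11.05
eef_pos: [0.6377, 0.0271, 0.2548]
ee_rot: [0.639, 0.637, 0.301, 0.309]
ft_force: [-0.5, -0.7, -1.7]
width: 0.0109
grasp_force: 58.8
```

```bash
python3 lip.py; python3 - <<'E'
from h import *
a=bot.grab_frame("side")[170:320,260:400,::-1]; c=bot.grab_frame("scene")[140:290,310:410,::-1]
a=cv2.resize(a,None,fx=4,fy=4)[:600,:400]; c=cv2.resize(c,None,fx=4,fy=4)
cv2.imwrite("pics/v6.png",np.hstack([a,c]))
E
```

```text
11.05 [0.63770221 0.02713969 0.25479841] [-0.52130044 -0.70022927 -1.67772972] 58.76784682273865
th 0.8919087795075763 lip [ 0.01238973 -0.00608873  0.10844588]
```

View pics/v6.png

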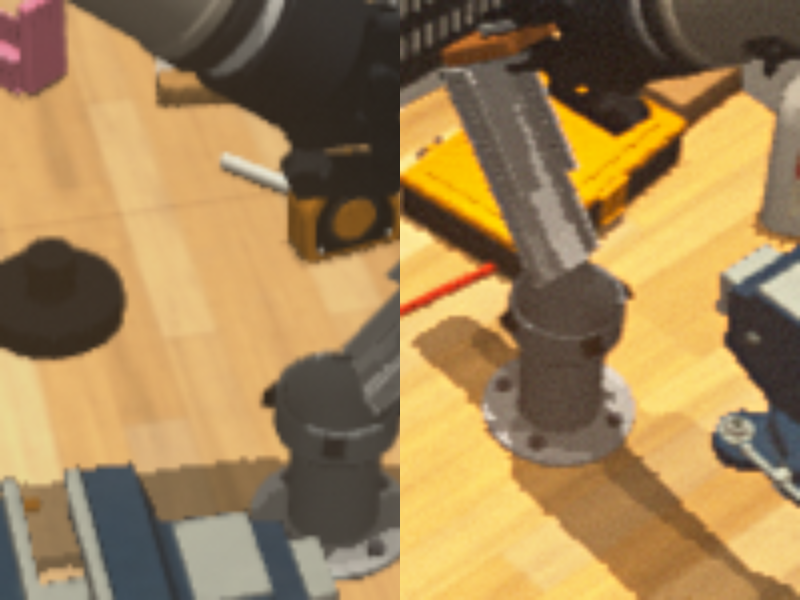

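The scoop's channel at scene crop (520,180) is empty, and no spacers lie on the bench. Next I lift, level out and carry it back.

```bash
python3 - <<'E'
from h import *
s=bot.read_state(); A=R.from_quat(s["ee_rot"]).as_matrix(); print(np.round(A.T@[0,0,1.],2), s["qpos"].round(3))
print(rel([.6,.04,.30],tool(0,0)))
T=tool(0,0); print(T.T@(np.array([.6,.04,.30])-s["eef_pos"])/.03)
E
```

```text
[-0.01  0.78 -0.63] [ 0.606  0.126 -0.782  2.117  1.379  0.204 -1.413]
(array([ 0.39,  0.38, -1.93]), array([ 6.39,  0.08, -0.02]))
[ 0.40878979 -1.25849444 -1.5060163 ]
```

Request:
{"fn": "drive_tool", "kwargs": {
  "targets": [
    {"x": 0, "y": 0.4, "z": -0.3, "wx": 0.1, "wy": 0, "wz": 0, "claw": -1},
    {"x": 0, "y": 0.6, "z": -0.5, "wx": 0.2, "wy": 0, "wz": 0, "claw": -1},
    {"x": 0, "y": 0.2, "z": -0.3, "wx": 0.4, "wy": 0, "wz": 0, "claw": -1},
    {"x": 0, "y": 0, "z": 0, "wx": 0.5, "wy": 0, "wz": 0, "claw": -1},
    {"x": 0, "y": 0, "z": 0, "wx": 0.6, "wy": 0, "wz": 0, "claw": -1},
    {"x": 0, "y": 0, "z": 0, "wx": 0.6, "wy": 0, "wz": 0, "claw": -1},
    {"x": 0, "y": 0, "z": 0, "wx": 0.6, "wy": 0, "wz": 0, "claw": -1},
    {"x": 0, "y": 0, "z": 0, "wx": 0.6, "wy": 0, "wz": 0, "claw": -1},
    {"x": 0, "y": 0, "z": 0, "wx": 0.6, "wy": 0, "wz": 0, "claw": -1},
    {"x": 0, "y": 0, "z": 0, "wx": 0.6, "wy": 0, "wz": 0, "claw": -1}
  ]
}}

```text
time_s: 12.15
eef_pos: [0.6371, 0.0233, 0.2863]
ee_rot: [0.707, 0.696, 0.083, 0.095]
ft_force: [0.4, 0.6, -0.7]
width: 0.0112
grasp_force: 58.8
```

Request:
{"fn": "drive_tool", "kwargs": {
  "targets": [
    {"x": 0, "y": 0, "z": 0, "wx": 0.6, "wy": 0, "wz": 0, "claw": -1},
    {"x": 0, "y": 0, "z": 0, "wx": 0.6, "wy": 0, "wz": 0, "claw": -1},
    {"x": 0, "y": 0, "z": 0, "wx": 0.4, "wy": 0, "wz": 0, "claw": -1},
    {"x": 0, "y": 0, "z": 0, "wx": 0, "wy": 0, "wz": 0, "claw": -1},
    {"x": 0, "y": 0, "z": 0, "wx": 0, "wy": 0, "wz": 0, "claw": -1}
  ]
}}

```text
time_s: 12.65
eef_pos: [0.6371, 0.0236, 0.2858]
ee_rot: [0.713, 0.701, 0.006, 0.017]
ft_force: [-0.3, -0.3, -2.6]
width: 0.0114
grasp_force: 58.8
```

```bash
python3 lip.py; python3 - <<'E'
from h import *
print(bot.read_state()["qpos"].round(2))
g=[.492,.407,.13]; print(rel(g,tool(.305)))
print(rel(g,tool(0)))
f=[]
for n in("side","side","scene"): 
    a=bot.grab_frame(n); f.append(bot.read_state()["ft_force"][2])
print(f); cv2.imwrite("pics/x7.png",a[:,:,::-1])
E
```

```text
12.65 [0.637138   0.02363239 0.28576372] [-0.33938741 -0.29350895 -2.6101768 ] 58.84211182594299
th 0.033029831736479665 lip [-0.08097284 -0.00709976  0.22945968]
[ 0.46  0.62 -0.96  1.19  0.53  1.54 -0.43]
(array([12.77, -5.23,  4.83]), array([ 0.22,  0.15, -2.31]))
(array([12.77, -5.23,  4.83]), array([ 0.24,  0.11, -0.13]))
[np.float64(-1.5441946451230144), np.float64(-2.061761603372069), np.float64(-1.6416225684634633)]
```

Request:
{"fn": "drive_tool", "kwargs": {
  "targets": [
    {"x": 0.3, "y": -0.5, "z": 0, "wx": 0.12, "wy": 0.05, "wz": -0.05, "claw": -1},
    {"x": 0.6, "y": -0.5, "z": 0, "wx": 0.12, "wy": 0.06, "wz": -0.08, "claw": -1},
    {"x": 0.9, "y": -0.5, "z": 0, "wx": 0, "wy": 0, "wz": 0, "claw": -1},
    {"x": 0.95, "y": -0.5, "z": 0, "wx": 0, "wy": 0, "wz": 0, "claw": -1},
    {"x": 0.95, "y": -0.5, "z": 0, "wx": 0, "wy": 0, "wz": 0, "claw": -1},
    {"x": 0.95, "y": -0.4, "z": 0, "wx": 0, "wy": 0, "wz": 0, "claw": -1},
    {"x": 0.95, "y": -0.3, "z": 0, "wx": 0, "wy": 0, "wz": 0, "claw": -1},
    {"x": 0.95, "y": -0.3, "z": 0, "wx": 0, "wy": 0, "wz": 0, "claw": -1},
    {"x": 0.95, "y": -0.3, "z": 0, "wx": 0, "wy": 0, "wz": 0, "claw": -1},
    {"x": 0.95, "y": -0.3, "z": 0, "wx": 0, "wy": 0, "wz": 0, "claw": -1}
  ]
}}

```text
time_s: 13.8
eef_pos: [0.5117, 0.2787, 0.2856]
ee_rot: [0.707, 0.708, -0.001, -0.0]
ft_force: [-0.2, -0.4, -1.5]
width: 0.0112
grasp_force: 58.8
```

Request:
{"fn": "drive_tool", "kwargs": {
  "targets": [
    {"x": 0.95, "y": -0.3, "z": 0.3, "wx": 0, "wy": 0, "wz": 0, "claw": -1},
    {"x": 0.95, "y": -0.3, "z": 0.5, "wx": 0, "wy": 0, "wz": 0, "claw": -1},
    {"x": 0.95, "y": -0.2, "z": 0.7, "wx": 0, "wy": 0, "wz": 0, "claw": -1},
    {"x": 0.95, "y": -0.2, "z": 0.7, "wx": 0, "wy": 0, "wz": 0, "claw": -1},
    {"x": 0.4, "y": -0.1, "z": 0.7, "wx": 0, "wy": 0, "wz": -0.5, "claw": -1},
    {"x": 0, "y": 0, "z": 0.5, "wx": 0, "wy": 0, "wz": -0.6, "claw": -1},
    {"x": 0, "y": 0, "z": 0.5, "wx": 0, "wy": 0, "wz": -0.6, "claw": -1},
    {"x": 0, "y": 0, "z": 0.3, "wx": 0, "wy": 0, "wz": -0.5, "claw": -1},
    {"x": 0, "y": 0, "z": 0, "wx": 0, "wy": 0, "wz": 0, "claw": -1}
  ]
}}

```text
time_s: 14.7
eef_pos: [0.479, 0.4022, 0.1579]
ee_rot: [0.59, 0.807, -0.002, -0.001]
ft_force: [0.1, 0.5, -1.9]
width: 0.0114
grasp_force: 58.8
```

```bash
python3 lip.py; python3 - <<'E'
from h import *
print(bot.read_state()["qpos"].round(2))
print(rel([.492,.407,.0582],tool(.305,-.0)))
E
```

```text
14.7 [0.47897491 0.40215382 0.15787421] [ 0.10323898  0.45995173 -1.85360732] 58.79029333591461
th -0.004805332867891865 lip [-0.23423172  0.32506194  0.10707883]
[-0.14  0.74 -1.    1.4   0.62  1.34 -0.85]
(array([0.03, 0.48, 3.32]), array([-0.03,  0.01,  0.02]))
```

Request:
{"fn": "drive_tool", "kwargs": {
  "targets": [
    {"x": 0, "y": 0.2, "z": 0.5, "wx": 0.1, "wy": 0, "wz": 0, "claw": -1},
    {"x": 0, "y": 0.2, "z": 0.8, "wx": 0, "wy": 0, "wz": 0, "claw": -1},
    {"x": 0, "y": 0, "z": 0.8, "wx": 0, "wy": 0, "wz": 0, "claw": -1},
    {"x": 0, "y": 0, "z": 0.5, "wx": 0, "wy": 0, "wz": 0, "claw": -1},
    {"x": 0, "y": 0, "z": 0.3, "wx": 0, "wy": 0, "wz": 0, "claw": -1},
    {"x": 0, "y": 0, "z": 0.15, "wx": 0, "wy": 0, "wz": 0, "claw": -1},
    {"x": 0, "y": 0, "z": 0.1, "wx": 0, "wy": 0, "wz": 0, "claw": -1},
    {"x": 0, "y": 0, "z": 0.1, "wx": 0, "wy": 0, "wz": 0, "claw": -1},
    {"x": 0, "y": 0, "z": 0, "wx": 0, "wy": 0, "wz": 0, "claw": -1}
  ]
}}

```text
time_s: 15.6
eef_pos: [0.492, 0.4059, 0.0619]
ee_rot: [0.591, 0.807, -0.006, -0.004]
ft_force: [0.9, -0.0, -1.3]
width: 0.0111
grasp_force: 58.8
```

Request:
{"fn": "drive_tool", "kwargs": {
  "targets": [
    {"x": 0, "y": 0, "z": 0.06, "wx": 0, "wy": 0, "wz": 0, "claw": -1},
    {"x": 0, "y": 0, "z": 0.06, "wx": 0, "wy": 0, "wz": 0, "claw": -1},
    {"x": 0, "y": 0, "z": 0, "wx": 0, "wy": 0, "wz": 0, "claw": -1}
  ]
}}

```text
time_s: 15.9
eef_pos: [0.492, 0.406, 0.0582]
ee_rot: [0.591, 0.807, -0.006, -0.004]
ft_force: [-0.1, 0.9, -0.5]
width: 0.0107
grasp_force: 59.0
```

Request:
{"fn": "drive_tool", "kwargs": {
  "targets": [
    {"x": 0, "y": 0, "z": 0.03, "wx": 0, "wy": 0, "wz": 0, "claw": -1},
    {"x": 0, "y": 0, "z": 0, "wx": 0, "wy": 0, "wz": 0, "claw": -0.3},
    {"x": 0, "y": 0, "z": 0, "wx": 0, "wy": 0, "wz": 0, "claw": 0.3},
    {"x": 0, "y": 0, "z": 0, "wx": 0, "wy": 0, "wz": 0, "claw": 1},
    {"x": 0, "y": 0, "z": 0, "wx": 0, "wy": 0, "wz": 0, "claw": 1},
    {"x": 0, "y": 0, "z": 0, "wx": 0, "wy": 0, "wz": 0, "claw": 1},
    {"x": 0, "y": 0, "z": -0.4, "wx": 0, "wy": 0, "wz": 0, "claw": 1},
    {"x": 0, "y": 0, "z": -0.9, "wx": 0, "wy": 0, "wz": 0, "claw": 1},
    {"x": 0, "y": 0, "z": -0.9, "wx": 0, "wy": 0, "wz": 0, "claw": 1},
    {"x": 0, "y": 0, "z": -0.9, "wx": 0, "wy": 0, "wz": 0, "claw": 1}
  ]
}}

```text
time_s: 16.9
eef_pos: [0.4931, 0.4064, 0.152]
ee_rot: [0.591, 0.807, -0.006, -0.004]
ft_force: [0.8, -0.5, -0.2]
width: 0.0856
grasp_force: 0.0
```

```bash
python3 - <<'E'
from h import *
s=bot.read_state(); print(s["time_s"],s["eef_pos"],s["width"],s["qpos"].round(2))
# cap pose re-check from side/scene: dark mask
for n,c in(("scene",(315,317)),("side",(273,240))):
    im=bot.grab_frame(n); cv2.imwrite(f"pics/{n}8.png",im[:,:,::-1])
    x0,y0=c[0]-32,c[1]-32; m=(im[y0:y0+64,x0:x0+64].max(2)<85).astype(np.uint8)
    k,l,st,ce=cv2.connectedComponentsWithStats(m); i=l[32,32]; print(n,st[i]+[x0,y0,0,0,0],i)
for z in(.2,):
  print(rel([.4496,.2548,z],tool(0)))
E
```

```text
16.9 [0.49305226 0.40642144 0.15199951] 0.08556902447310173 [-0.16  0.77 -0.99  1.35  0.62  1.36 -0.84]
scene [ 295  300   41   37 1195] 1
side [255 229  36  31 829] 8
(array([-4.45, -2.98, -1.47]), array([-0.05, -0.03,  2.19]))
```

Request:
{"fn": "drive_tool", "kwargs": {
  "targets": [
    {"x": -0.74, "y": -0.5, "z": -0.2, "wx": 0, "wy": 0, "wz": 0, "claw": 1},
    {"x": -0.74, "y": -0.5, "z": 0, "wx": 0, "wy": 0, "wz": 0, "claw": 1},
    {"x": -0.74, "y": -0.5, "z": 0, "wx": 0, "wy": 0, "wz": 0, "claw": 1},
    {"x": -0.74, "y": -0.5, "z": 0, "wx": 0, "wy": 0, "wz": 0, "claw": 1},
    {"x": -0.74, "y": -0.5, "z": 0, "wx": 0, "wy": 0, "wz": 0, "claw": 1},
    {"x": -0.74, "y": -0.5, "z": 0.2, "wx": -0.05, "wy": -0.03, "wz": 0, "claw": 1},
    {"x": 0, "y": 0, "z": 0, "wx": 0, "wy": 0, "wz": 0.73, "claw": 1},
    {"x": 0, "y": 0, "z": 0, "wx": 0, "wy": 0, "wz": 0.73, "claw": 1},
    {"x": 0, "y": 0, "z": 0, "wx": 0, "wy": 0, "wz": 0.73, "claw": 1},
    {"x": 0, "y": 0, "z": 0, "wx": 0, "wy": 0, "wz": 0, "claw": 1}
  ]
}}

```text
time_s: 18.0
eef_pos: [0.4473, 0.2518, 0.1516]
ee_rot: [0.707, 0.707, -0.005, 0.001]
ft_force: [0.5, 0.6, -0.7]
width: 0.0852
grasp_force: 0.0
```

```bash
python3 - <<'E'
from h import *
s=bot.read_state(); print(s["time_s"],s["eef_pos"],s["qpos"].round(2))
m=bot.camera_model("wrist"); im=bot.grab_frame("wrist"); cv2.imwrite("pics/w9.png",im[:,:,::-1])
k=(im.max(2)<70).astype(np.uint8)
for z,r in((.02,.0455),(0,.0455),(.05,.016)):
    q=proj("",circ(.4496,.2548,z,r),m); print(z,r,q.min(0),q.max(0))
row=proj("",[.4496,.2548,.02],m)[0]; print(row)
for dv in(-20,0,10): 
    r=int(row[1])+dv; x=np.where(k[r])[0]; print(r,np.split(x,np.where(np.diff(x)>3)[0]+1)[0][[0,-1]] if len(x) else None,[ (a[0],a[-1]) for a in np.split(x,np.where(np.diff(x)>3)[0]+1)])
c=k[:,int(row[0])]; x=np.where(c)[0]; print([ (a[0],a[-1]) for a in np.split(x,np.where(np.diff(x)>3)[0]+1)])
print(rel([.4496,.2548,.042],tool(0)))
E
```

```text
18.0 [0.44732056 0.25183133 0.15156397] [ 0.2   0.52 -1.03  1.72  0.48  1.18 -0.97]
0.02 0.0455 [262.71066788 173.56585916] [378.35833161 285.37183621]
0 0.0455 [266.54363257 171.2612536 ] [374.32772018 276.01446853]
0.05 0.016 [297.85718187 221.14898027] [343.46469068 264.76187104]
[320.48402492 232.21654762]
212 [269 366] [(np.int64(269), np.int64(366))]
232 [267 366] [(np.int64(267), np.int64(366))]
242 [269 347] [(np.int64(269), np.int64(347))]
[(np.int64(172), np.int64(262)), (np.int64(414), np.int64(479))]
(array([0.12, 0.1 , 3.65]), array([-0.04,  0.05,  0.02]))
```

Request:
{"fn": "drive_tool", "kwargs": {
  "targets": [
    {"x": 0.12, "y": 0.1, "z": 0.7, "wx": -0.04, "wy": 0.05, "wz": 0, "claw": 1},
    {"x": 0, "y": 0, "z": 0.8, "wx": 0, "wy": 0, "wz": 0, "claw": 1},
    {"x": 0, "y": 0, "z": 0.8, "wx": 0, "wy": 0, "wz": 0, "claw": 1},
    {"x": 0, "y": 0, "z": 0.7, "wx": 0, "wy": 0, "wz": 0, "claw": 1},
    {"x": 0, "y": 0, "z": 0.4, "wx": 0, "wy": 0, "wz": 0, "claw": 1},
    {"x": 0, "y": 0, "z": 0.2, "wx": 0, "wy": 0, "wz": 0, "claw": 1},
    {"x": 0, "y": 0, "z": 0, "wx": 0, "wy": 0, "wz": 0, "claw": 1}
  ]
}}

```text
time_s: 18.75
eef_pos: [0.45, 0.2555, 0.043]
ee_rot: [0.707, 0.707, -0.0, -0.001]
ft_force: [-0.5, -0.4, 0.1]
width: 0.0855
grasp_force: 0.0
```

Request:
{"fn": "drive_tool", "kwargs": {
  "targets": [
    {"x": 0, "y": 0, "z": 0, "wx": 0, "wy": 0, "wz": 0, "claw": 0},
    {"x": 0, "y": 0, "z": 0, "wx": 0, "wy": 0, "wz": 0, "claw": -0.4},
    {"x": 0, "y": 0, "z": 0, "wx": 0, "wy": 0, "wz": 0, "claw": -1},
    {"x": 0, "y": 0, "z": 0, "wx": 0, "wy": 0, "wz": 0, "claw": -1},
    {"x": 0, "y": 0, "z": 0, "wx": 0, "wy": 0, "wz": 0, "claw": -1},
    {"x": 0, "y": 0, "z": 0, "wx": 0, "wy": 0, "wz": 0, "claw": -1},
    {"x": 0, "y": 0, "z": 0, "wx": 0, "wy": 0, "wz": 0, "claw": -1}
  ]
}}

```text
time_s: 19.45
eef_pos: [0.4507, 0.2559, 0.044]
ee_rot: [0.707, 0.707, 0.0, -0.0]
ft_force: [-0.3, -1.5, 6.0]
width: 0.03
grasp_force: 59.0
```

```bash
python3 - <<'E'
from h import *
s=bot.read_state(); m=bot.camera_model("wrist"); w=np.array(m["world_to_cam"])
def T(p,q): t=np.eye(4); t[:3,:3]=R.from_quat(q).as_matrix(); t[:3,3]=p; return t
tc=w@T(s["eef_pos"],s["ee_rot"])
m0=dict(m); m0["world_to_cam"]=tc@np.linalg.inv(T([.549376,0,.2490046],[0.70709693,0.7071158,-0.0007952,-0.00074105]))
o=np.array([304,394,147,231.])
def f(p):
    q=proj("",circ(*p,.1,.0355),m0); return np.r_[q[:,0].min(),q[:,0].max(),q[:,1].min(),q[:,1].max()]-o
r=least_squares(f,[.57,.03]); print(r.x,r.fun)
print(s["time_s"],s["eef_pos"],s["ft_force"])
E
```

```text
[0.57534182 0.03422382] [ 1.27651015 -1.27378473 -1.73367648  1.90493004]
19.45 [0.45073823 0.25589708 0.04402596] [-0.25141818 -1.50663288  5.98545851]
```

Request:
{"fn": "drive_tool", "kwargs": {
  "targets": [
    {"x": 0, "y": 0, "z": -0.3, "wx": 0, "wy": 0, "wz": 0, "claw": -1},
    {"x": 0, "y": 0, "z": -0.6, "wx": 0, "wy": 0, "wz": 0, "claw": -1},
    {"x": 0, "y": 0, "z": -0.9, "wx": 0, "wy": 0, "wz": 0, "claw": -1},
    {"x": 0, "y": 0, "z": -0.9, "wx": 0, "wy": 0, "wz": 0, "claw": -1},
    {"x": 0, "y": 0, "z": -0.9, "wx": 0, "wy": 0, "wz": 0, "claw": -1},
    {"x": 0, "y": 0, "z": -0.9, "wx": 0, "wy": 0, "wz": 0, "claw": -1},
    {"x": 0, "y": 0, "z": -0.6, "wx": 0, "wy": 0, "wz": 0, "claw": -1},
    {"x": 0, "y": 0, "z": 0, "wx": 0, "wy": 0, "wz": 0, "claw": -1}
  ]
}}

```text
time_s: 20.25
eef_pos: [0.4513, 0.2568, 0.1988]
ee_rot: [0.707, 0.707, 0.002, 0.0]
ft_force: [0.3, 0.7, -1.3]
width: 0.0303
grasp_force: 59.4
```

Request:
{"fn": "drive_tool", "kwargs": {
  "targets": [
    {"x": -0.4, "y": 0.22, "z": 0, "wx": 0, "wy": 0, "wz": 0, "claw": -1},
    {"x": -0.83, "y": 0.46, "z": 0, "wx": 0, "wy": 0, "wz": 0, "claw": -1},
    {"x": -0.83, "y": 0.46, "z": 0, "wx": 0, "wy": 0, "wz": 0, "claw": -1},
    {"x": -0.83, "y": 0.46, "z": 0, "wx": 0, "wy": 0, "wz": 0, "claw": -1},
    {"x": -0.83, "y": 0.46, "z": 0, "wx": 0, "wy": 0, "wz": 0, "claw": -1},
    {"x": -0.83, "y": 0.46, "z": 0, "wx": 0, "wy": 0, "wz": 0, "claw": -1},
    {"x": -0.83, "y": 0.46, "z": 0, "wx": 0, "wy": 0, "wz": 0, "claw": -1},
    {"x": -0.83, "y": 0.46, "z": 0, "wx": 0, "wy": 0, "wz": 0, "claw": -1},
    {"x": -0.83, "y": 0.46, "z": 0, "wx": 0, "wy": 0, "wz": 0, "claw": -1},
    {"x": -0.39, "y": 0.22, "z": 0, "wx": 0, "wy": 0, "wz": 0, "claw": -1}
  ]
}}

```text
time_s: 21.25
eef_pos: [0.5743, 0.027, 0.1936]
ee_rot: [0.709, 0.705, -0.002, -0.001]
ft_force: [0.1, -0.6, -1.2]
width: 0.0295
grasp_force: 59.4
```

Request:
{"fn": "drive_tool", "kwargs": {
  "targets": [
    {"x": 0, "y": 0, "z": 0.2, "wx": 0, "wy": 0, "wz": 0, "claw": -1},
    {"x": 0, "y": 0, "z": 0.2, "wx": 0, "wy": 0, "wz": 0, "claw": -1},
    {"x": 0, "y": 0, "z": 0, "wx": 0, "wy": 0, "wz": 0, "claw": -1}
  ]
}}

```text
time_s: 21.55
eef_pos: [0.572, 0.0345, 0.1828]
ee_rot: [0.706, 0.708, -0.001, -0.002]
ft_force: [0.6, 0.8, -2.2]
width: 0.0303
grasp_force: 59.4
```

```bash
python3 - <<'E'
from h import *
s=bot.read_state(); print(s["time_s"],s["eef_pos"],s["ft_force"],s["qpos"].round(2))
print(rel([.5745,.034,.17],tool(0)))
side=bot.grab_frame("side");sc=bot.grab_frame("scene")
cap=s["eef_pos"]-[0,.001,.043]
for n in("scene","side"):
  print(n,ext(n,circ(*cap,.0455)),ext(n,circ(*(cap+[0,0,.02]),.0455)))
a=cv2.resize(side[190:340,290:390,::-1],None,fx=4,fy=4);c=cv2.resize(sc[140:290,310:410,::-1],None,fx=4,fy=4)
cv2.imwrite("pics/v10.png",np.hstack([a,c]))
E
```

```text
21.55 [0.5720419  0.03453355 0.18278048] [ 0.62615109  0.79373687 -2.16241985] [ 0.56  0.6  -1.    1.52  0.51  1.31 -0.49]
(array([-0.02,  0.08,  0.43]), array([-0.03, -0.01,  0.03]))
scene {'l': np.float64(333.97818141253566), 'r': np.float64(372.9056523451395), 't': np.float64(189.3267243866145), 'b': np.float64(216.24968376571846)} {'l': np.float64(334.31370565618045), 'r': np.float64(373.6408392611005), 't': np.float64(183.05594220881807), 'b': np.float64(209.98694612479255)}
side {'l': np.float64(323.30534662241274), 'r': np.float64(365.76389142878037), 't': np.float64(239.78771228136202), 'b': np.float64(267.3739603079896)} {'l': np.float64(323.4362861665373), 'r': np.float64(366.36393841265607), 't': np.float64(232.68471978074834), 'b': np.float64(260.12612376988545)}
```

View pics/v10.png

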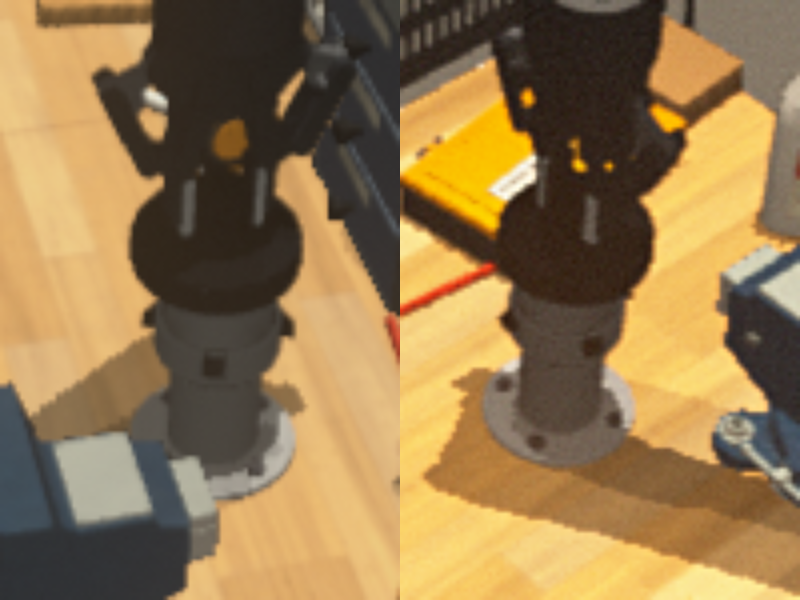

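Side view: cap spans (323–365, bottom 268) over the canister's neck, as modelled. Scene view: cap (334–373, bottom 216). It's aligned and level, so I lower it.

Request:
{"fn": "drive_tool", "kwargs": {
  "targets": [
    {"x": -0.02, "y": 0.07, "z": 0.3, "wx": -0.03, "wy": 0, "wz": 0, "claw": -1},
    {"x": 0, "y": 0, "z": 0.4, "wx": 0, "wy": 0, "wz": 0, "claw": -1},
    {"x": 0, "y": 0, "z": 0.4, "wx": 0, "wy": 0, "wz": 0, "claw": -1},
    {"x": 0, "y": 0, "z": 0.2, "wx": 0, "wy": 0, "wz": 0, "claw": -1},
    {"x": 0, "y": 0, "z": 0, "wx": 0, "wy": 0, "wz": 0, "claw": -1},
    {"x": 0, "y": 0, "z": 0, "wx": 0, "wy": 0, "wz": 0, "claw": -1}
  ]
}}

```text
time_s: 22.25
eef_pos: [0.5762, 0.0321, 0.1451]
ee_rot: [0.707, 0.707, 0.001, 0.001]
ft_force: [-0.5, -0.3, -1.1]
width: 0.0301
grasp_force: 59.4
```

Request:
{"fn": "drive_tool", "kwargs": {
  "targets": [
    {"x": 0.02, "y": -0.04, "z": 0.1, "wx": 0, "wy": 0, "wz": 0, "claw": -1},
    {"x": 0, "y": 0, "z": 0.1, "wx": 0, "wy": 0, "wz": 0, "claw": -1},
    {"x": 0, "y": 0, "z": 0.1, "wx": 0, "wy": 0, "wz": 0, "claw": -1},
    {"x": 0, "y": 0, "z": 0, "wx": 0, "wy": 0, "wz": 0, "claw": -1}
  ]
}}

```text
time_s: 22.65
eef_pos: [0.5754, 0.0334, 0.1367]
ee_rot: [0.707, 0.707, 0.002, 0.001]
ft_force: [1.1, 1.3, 1.9]
width: 0.03
grasp_force: 59.7
```

Contact begins at the expected height, so I press on in small steps.

Request:
{"fn": "drive_tool", "kwargs": {
  "targets": [
    {"x": 0, "y": 0, "z": 0.05, "wx": 0, "wy": 0, "wz": 0, "claw": -1},
    {"x": 0, "y": 0, "z": 0.05, "wx": 0, "wy": 0, "wz": 0, "claw": -1},
    {"x": 0, "y": 0, "z": 0, "wx": 0, "wy": 0, "wz": 0, "claw": -1}
  ]
}}

```text
time_s: 22.95
eef_pos: [0.576, 0.0336, 0.1351]
ee_rot: [0.707, 0.707, 0.003, 0.002]
ft_force: [-0.3, 1.1, 7.8]
width: 0.03
grasp_force: 60.2
```

Request:
{"fn": "drive_tool", "kwargs": {
  "targets": [
    {"x": 0, "y": 0, "z": 0.05, "wx": 0, "wy": 0, "wz": 0, "claw": -1},
    {"x": 0, "y": 0, "z": 0.05, "wx": 0, "wy": 0, "wz": 0, "claw": -1},
    {"x": 0, "y": 0, "z": 0, "wx": 0, "wy": 0, "wz": 0, "claw": -1}
  ]
}}

```text
time_s: 23.25
eef_pos: [0.5744, 0.0326, 0.1292]
ee_rot: [0.707, 0.707, 0.001, 0.001]
ft_force: [0.7, -0.6, -3.2]
width: 0.0304
grasp_force: 59.9
```

Request:
{"fn": "drive_tool", "kwargs": {
  "targets": [
    {"x": 0, "y": 0, "z": 0.05, "wx": 0, "wy": 0, "wz": 0, "claw": -1},
    {"x": 0, "y": 0, "z": 0.05, "wx": 0, "wy": 0, "wz": 0, "claw": -1},
    {"x": 0, "y": 0, "z": 0, "wx": 0, "wy": 0, "wz": 0, "claw": -1}
  ]
}}

```text
time_s: 23.55
eef_pos: [0.5747, 0.0326, 0.1284]
ee_rot: [0.707, 0.707, 0.001, 0.001]
ft_force: [-2.7, 0.3, 7.9]
width: 0.0303
grasp_force: 61.0
```

Request:
{"fn": "drive_tool", "kwargs": {
  "targets": [
    {"x": 0, "y": 0, "z": 0.02, "wx": 0, "wy": 0, "wz": 0, "claw": -1},
    {"x": 0, "y": 0, "z": 0, "wx": 0, "wy": 0, "wz": 0, "claw": -1},
    {"x": 0, "y": 0, "z": 0, "wx": 0, "wy": 0, "wz": 0, "claw": -1},
    {"x": 0, "y": 0, "z": 0, "wx": 0, "wy": 0, "wz": 0, "claw": -1},
    {"x": 0, "y": 0, "z": 0, "wx": 0, "wy": 0, "wz": 0, "claw": -1},
    {"x": 0, "y": 0, "z": 0, "wx": 0, "wy": 0, "wz": 0, "claw": -1},
    {"x": 0, "y": 0, "z": 0, "wx": 0, "wy": 0, "wz": 0, "claw": -1},
    {"x": 0, "y": 0, "z": 0, "wx": 0, "wy": 0, "wz": 0, "claw": -1},
    {"x": 0, "y": 0, "z": 0, "wx": 0, "wy": 0, "wz": 0, "claw": -1},
    {"x": 0, "y": 0, "z": 0, "wx": 0, "wy": 0, "wz": 0, "claw": -1}
  ]
}}

```text
time_s: 24.55
eef_pos: [0.5747, 0.0326, 0.1284]
ee_rot: [0.707, 0.707, 0.001, 0.001]
ft_force: [-3.7, -0.7, 9.0]
width: 0.0299
grasp_force: 61.2
```

```bash
python3 - <<'E'
from h import *
f=[]
for i in range(8): bot.grab_frame("side"); f.append(bot.read_state()["ft_force"])
print(np.mean(f,0),np.std(f,0)); s=bot.read_state(); print(s["eef_pos"],s["time_s"],s["grasp_force"])
# bystanders: difference between start and now around tape, glue and canister foot
for n,bx in(("scene",(225,245,270,290)),("scene",(395,140,435,200)),("side",(300,180,318,232))):
    a=cv2.imread(f"pics/{n}0.png")[:,:,::-1].astype(int); b=bot.grab_frame(n).astype(int); x0,y0,x1,y1=bx
    print(n,bx,np.abs(a-b)[y0:y1,x0:x1].mean())
E
```

```text
[-4.26558084 -0.61898011 10.06412532] [0.31653264 0.50111134 0.50264214]
[0.5746892  0.03261368 0.1283767 ] 24.95 61.23965263366699
scene (225, 245, 270, 290) 2.58880658436214
scene (395, 140, 435, 200) 13.238888888888889
side (300, 180, 318, 232) 70.75961538461539
```

```bash
python3 - <<'E'
import cv2,numpy as np
a=cv2.imread("pics/scene0.png").astype(np.float32);b=cv2.imread("pics/scene8.png").astype(np.float32)
t=a[345:390,275:318]; r=cv2.matchTemplate(b[330:400,260:335],t,cv2.TM_CCOEFF_NORMED); print("scoop front",cv2.minMaxLoc(r)[1::2],"same at (15,15)")
t=a[315:345,238:262]; r=cv2.matchTemplate(b[300:360,223:277],t,cv2.TM_CCOEFF_NORMED); print("handle",cv2.minMaxLoc(r)[1::2],"same at (15,15)")
for nm,(x0,y0,x1,y1) in dict(tape=(232,248,266,285),glue=(400,143,428,198)).items():
    t=a[y0:y1,x0:x1]; r=cv2.matchTemplate(b[y0-10:y1+10,x0-10:x1+10],t,cv2.TM_CCOEFF_NORMED); print(nm,cv2.minMaxLoc(r)[1::2])
d=np.abs(a-b).mean(2)[335:362,252:280]; print("spacer region",a[335:362,252:280].std(),b[335:362,252:280].std(),d.mean())
E
```

```text
scoop front (0.5701634883880615, (16, 14)) same at (15,15)
handle (0.8197991847991943, (15, 14)) same at (15,15)
tape (0.3771461248397827, (20, 20))
glue (0.8389955759048462, (10, 10))
spacer region 56.05367 19.863686 59.108906
```

```bash
python3 -c "
from rig import bot
print(bot.job_done())"
```

```text
the job is handed in; nothing more can be done
None
```

I handed the job in with the cap clicked home and the hand still on its knob, pressing at about 10 N. The spacers were tipped into the canister and the scoop is back on the bench, let go; I never looked inside the canister, but the scoop looked empty and no spacers showed on the bench.

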